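# Dock a phone board carrier with the pedal

### The arm

A 6-joint arm with a two-finger parallel gripper is mounted at the origin on the work surface. World frame = base frame: x ahead of the robot, y to its left, z up, the work surface at z = 0. Lengths are in m, angles in rad, forces in N, time in s.
With the tool pointing down it reaches from about 0.4 to 0.825 m from the base axis. Payload 7 kg.
Tool frame: the origin (TCP) lies midway between the tips of the shut fingers; the grasp point (between the pads) lies 19 mm behind it (arm.hold_point_z is the distance from the TCP to the grasp point, in m); z points along the fingers, x is the direction in which the jaws open and shut, and the axes are right-handed (so a half turn about z gives the same grasp; the last joint's range is limited). The gripper opens to 88 mm and grips with 3 to 60 N. Pads are 19 mm wide; open, the fingers measure 130 mm over their backs; the gripper's body (78 mm by 193 mm) begins 47 mm behind the grasp point.
Start: joints at [1.397, 0.359, 0.012, 0, -1.224, -0.288], TCP at [0.301, 0.604, 0.227] pointing down, gripper open.
Joint ranges: [-3.07, 3.07], [-1.43, 2.12], [-1.02, 1.25], [-3.03, 1.67], [-3.05, -0], [-3.03, 3.03]. Speed limits (rad/s): [2.39, 2.39, 3.01, 3.14, 3.14, 3.14].

### API

Orientations are given as [roll, pitch, yaw] about the fixed x, y, z axes, in that order (R = Rz(yaw) Ry(pitch) Rx(roll)).
In Python, from station import readout, viewer, job, arm gives the robot as it stands.
- The arm moves only by the tool apply_moves, never from a script. Its argument "deltas" is text: rows parted by semicolons, each of 4 numbers parted by spaces: the shift along the tool's x, y, z in cm, then the turn about the tool's z in rad. A call has 1 to 10 rows; each row shifts and turns the commanded pose from where the row before left it, along the tool's axes as they then stand; what a row does not reach is not made up. A row lasts 1/8 s, in which the tool goes at most 62.5 mm and 10.7 degrees, less where a joint would pass 70% of its speed; a pose out of reach is approached as far as the arm can. A call is refused whole if a number of a shift passes 6.25 or a number of a turn 0.188, either way. A call with a gripper value outside its range is refused whole. "gripper" is the closure, from -1 (fully open) to 1 (shut), so that 0 is half open, set as the call begins (left out, the last holds). The fingers move at their own pace and stop on an object; "squeeze" is the grip in N (left out, the last holds). Time passes only in rows, so rows that do not move let the fingers close. It gives the time, the measured TCP pose, the force and the opening at its end, in the units of the state.
- readout.get_state(): the state, without advancing time (a new reading comes with each control period).
- viewer.grab_frame(name): name is "scene" or "top" or "wrist"; returns a dict with "image" (384x512x3 uint8, red, green, blue), "camera_matrix" (3x3 intrinsics, pixels), "k1" (the pictures are not rectified: a ray, as slopes to the right and down, at radius r is drawn at 1 + k1 r^2 times it, then the intrinsics apply), "cam_to_world" (4x4, takes a point from camera to world coordinates). Camera axes: x right, y up, looking along -z (the intrinsics and any distortion apply to the point x, -y, -z); pixel columns grow to the right and rows downward; lengths in m; the calibration is good to about 2 mm. A picture is of the moment at which its call begins. There is no depth.
- job.job_done(): hands the job in, once; it reports no verdict.
Trained networks look in the newest picture that a camera, given by its name, has taken for a name from the list of things; names that differ only in an ending like _2 or _b are one class to them, and where a whole thing is asked for, a point or a joint stands for the part that bears it (a point fixed in the world has none). Each returns a list of dicts, best first, with "conf" (0 to 1); they miss things now and then, are a little off and sometimes report something else, mostly with a low value. They report only what shows in the picture. A call takes as long as a camera call. They do not tell look-alikes from the thing itself.
- viewer.silhouettes(camera, query): "region" (384x512 bool, what is visible of it) and "extent" ([left, top, width, height] in pixels, round what is visible of it).
The state is a dict: "t": time; "q": joint angles; "qd": joint speeds; "joint_efforts": joint torques, N m; "eef_pos": TCP position; "ee_rot": TCP orientation; "force": force on the tool from outside, world axes, zero at the start; "moment": the same for the moment, N m; "width": finger opening in m.
Only numpy, scipy, OpenCV 4.12 (cv2) and the standard library are available. Lean on these libraries where they do the work, as an engineer would, in place of code of your own. Each camera call takes 0.05 s, during which the arm holds its last target.

### The job

A small green solder reel has been left in the lane of the grey test dock: lift it out and stand it upright on the free bench, off the dock and tray. Then lift the board carrier with the blue tab straight up out of its tray pocket by the tab, set it down (do not drop it) flat in the open lane between pusher and contact block, brass contact edge towards the black contact block, and let go. Last, press the dock's red spring pedal fully down to its stop with the gripper, so that the pusher (not your fingers) slides the carrier home against the contact block, keep it down for at least a second and let it come all the way up again, leaving the other carriers and everything else on the bench where they are.

Things in the scene. Friction and masses are not known exactly. Their poses are not given: they have to be found in the camera images.
- carrier_center (a point): Loose board carrier (120 g): black plate 70 (x) by 50 (y) by 10 mm, green board on top, and amid it an upright BLUE tab 30 (x) by 12 (y) mm rising 36 mm above the plate (46 mm in all), the only part to grip, across its 12 mm. Point: carrier's centre, 23 mm above its underside. +x is towards its brass contact edge, z up. It lies in any of the tray's three pockets.
- carrier_lead (a point): Middle of the carrier's brass-contact edge: on its +x end face, 35 mm ahead of the centre and 5 mm above the underside. Axes as the carrier's.
- carrier_y_center (a point): Centre, half-way up, of another such carrier with a YELLOW tab, same size, in another pocket of the tray. Leave it alone.
- carrier_w_center (a point): Centre, half-way up, of another such carrier with a WHITE tab, same size, in another pocket of the tray. Leave it alone.
- tray: Fixed grey tray, 90 (x) by 194 (y) by 16 mm high, origin under its centre on the bench. Three pockets at y = -62, 0, +62 mm, each 74 by 54 mm, floor 6 mm above the bench, 10 mm deep: a carrier's plate lies flush with the walls, 2 mm of play all round, contact edge to the tray's +x side.
- dock: Fixed test dock: grey deck, x -120 to 100, y -98 to 82 mm, 10 mm thick, origin at bench height. Lane along +x at y = 40 mm, 56 mm wide between rails 12 mm high. At its -x end a steel pusher, face at x = -40 mm at rest, and a blue housing 50 mm high (x -114 to -84). Pedal at y = -55 mm between upright cheeks: inner faces y -21.5 and -88.5, x -90 to 45 mm, tops 60 mm above bench.
- lane_load (a point): Middle of the lane's open loading space, on the deck (10 mm above the bench); in the dock frame (2.5, 40, 10) mm. Axes as the dock's: +x along the lane to the contact block, z up. A carrier set down here has its centre 23 mm above this point. Open from above 42.5 mm either way along x.
- lane_stop (a point): Foot of the black contact block's face, on the deck, on the lane's centre line; in the dock frame (60.5, 40, 10) mm. Axes as the dock's. Home is the carrier's contact edge at this face. The block is 30 mm high. A clear hood covers the lane's last 15.5 mm before the face, underside 13 and top 21 mm above the deck.
- pedal_tread (a point): Centre of the top of the red tread, 60 (along the pedal) by 54 mm; moves with the pedal. At rest about 69 mm above the bench, sloping up 0.2 rad towards the dock's -x; at the stop about 33 mm above the bench. Hinge at (35, -55, 45) mm in the dock frame, axis along the dock's y, 100 mm from the tread's centre.
- pedal (a joint): Pedal angle in rad: 0 at rest (up), 0.36 at its stop (down). The spring needs about 3 N at the tread to start and 10 N at the stop, and lifts the pedal again by itself. The pedal drives the pusher along the lane in proportion, 30 mm for the full stroke; the pusher returns with the pedal and leaves the carrier where it is.
- cleaner_mid (a point): Bystander: blue bottle, 38 mm wide, 120 mm tall, standing close to the tray on the tray's -x side; point half-way up.
- flux_mid (a point): Bystander: amber jar with black cap, 40 mm wide, 55 mm tall, standing on the bench close beside the dock's lane, on its +y side; point half-way up.
- reel_mid (a point): Green reel (loose, 90 g) standing upright in the dock's lane at the start: a plain cylinder 34 mm wide and 34 mm tall, to be moved to the free bench first; point at its centre, half-way up (17 mm above its underside). z is its axis, up.
- screws_mid (a point): Bystander: small clear jar with white cap, 26 mm wide, 35 mm tall, standing on the dock's deck beyond the pedal's hinge; point half-way up.
- driver_grip (a point): Bystander: purple screwdriver, 160 mm, lying; point on its handle.
- tin_in (a point): Bystander: steel bowl, 70 mm wide, 35 mm tall; point on its inner floor.
- pot_in (a point): Bystander: black cup, 60 mm wide, 85 mm tall; point on its inner floor.
Not all that is in view belongs to the job. What is shaped like the part that bears carrier_center but purple is not meant.

How it is judged:
By the outcome, as a careful person would: the job done as asked, in the order asked, and still so for the second after the job is handed in, with the robot touching nothing.
It also fails if it takes over 72 s, if anything falls off the work surface, if the arm or the gripper's body presses on something with over 40 N, if the wrist force passes 120 N, or if a joint passes its speed limit or range.

## Working session

There is one attempt and no reset: what is moved stays moved. The work goes in short steps, Python scripts to look and compute and a tool call to move; the robot and the scene stay as the last step left them, time stands still between calls to the robot, and variables do not carry over. Pictures are saved under pics/ and viewed, and the job is handed in when it is done.

Besides the shell and the picture viewer there is one more tool, called after "Emit:" by a JSON object that holds its "op" and its "data". apply_moves: Moves the arm, as the interface text tells. Its arguments: {"type":"object","properties":{"deltas":{"type":"string"},"gripper":{"type":"number"},"squeeze":{"type":"number"}},"required":["deltas"]}

```bash
ls; mkdir -p pics; cat > h.py <<'E'
import numpy as np, cv2
from station import readout, viewer, job, arm
def grab(n,save=None):
    f=viewer.grab_frame(n)
    if save: cv2.imwrite('pics/'+save+'.png',cv2.cvtColor(f['image'],cv2.COLOR_RGB2BGR))
    return f
def ray(f,u,v):
    K=np.array(f['camera_matrix']);k=f['k1'];T=np.array(f['cam_to_world'])
    x=cv2.undistortPoints(np.array([[[u,v]]],float),K,np.array([k,0,0,0.])).ravel()
    d=T[:3,:3]@np.array([x[0],-x[1],-1]);return T[:3,3],d
def atz(f,u,v,z):
    o,d=ray(f,u,v);return o+d*(z-o[2])/d[2]
def proj(f,p):
    K=np.array(f['camera_matrix']);k=f['k1'];T=np.array(f['cam_to_world'])
    c=T[:3,:3].T@(np.asarray(p,float)-T[:3,3]);x=np.array([c[0],-c[1]])/-c[2]
    x=x*(1+k*(x@x));return K[:2,:2]@x+K[:2,2]
E
python3 - <<'E'
from h import *
for n in['scene','top','wrist']:
    f=grab(n,n+'0'); print(n,np.round(f['camera_matrix'],1).tolist(),f['k1'],np.round(f['cam_to_world'],3).tolist())
print(readout.get_state())
for q in['tray','dock','carrier_center','carrier_y_center','carrier_w_center','reel_mid','pedal_tread','flux_mid','screws_mid','cleaner_mid']:
    viewer
    print(q,[(round(d['conf'],2),d['extent']) for d in viewer.silhouettes('top',q)][:4])
E
```

```text
pics
scene [[403.3, 0.0, 258.1], [0.0, 403.3, 194.9], [0.0, 0.0, 1.0]] -0.1466486564496056 [[0.887, -0.249, 0.39, 1.019], [0.463, 0.469, -0.752, -0.905], [0.004, 0.847, 0.531, 0.69], [0.0, 0.0, 0.0, 1.0]]
top [[370.2, 0.0, 250.5], [0.0, 370.2, 194.3], [0.0, 0.0, 1.0]] 0.024654710529250716 [[-0.055, 0.975, -0.216, 0.305], [-0.998, -0.054, 0.01, -0.015], [-0.002, 0.216, 0.976, 1.209], [0.0, 0.0, 0.0, 1.0]]
wrist [[277.1, 0.0, 254.5], [0.0, 277.1, 194.1], [0.0, 0.0, 1.0]] -0.01762162784020148 [[-0.445, 0.854, 0.269, 0.374], [-0.895, -0.425, -0.133, 0.568], [0.001, -0.301, 0.954, 0.384], [0.0, 0.0, 0.0, 1.0]]
{'t': 0.15, 'q': array([ 1.39710007e+00,  3.59241061e-01,  1.12670946e-02, -2.31303406e-04,
       -1.22410360e+00, -2.88081137e-01]), 'qd': array([ 0.00010651, -0.00156361,  0.00301622,  0.00180939, -0.00024502,
       -0.00034234]), 'joint_efforts': array([ 7.69857888e-05, -5.83272278e+01,  2.93288988e+01,  7.00117886e+00,
        8.72893754e-03, -1.03341513e-04]), 'eef_pos': array([0.3006183 , 0.6039494 , 0.22582905]), 'ee_rot': array([-3.14143711e+00, -1.29023126e-03, -2.0326525
[... 181 characters left out ...]
 67.0, 29.9])]
dock [(0.62, [146.6, 157.7, 76.8, 77.2]), (0.6, [294.3, 183.5, 16.0, 22.6]), (0.18, [133.4, 186.9, 13.7, 16.2])]
carrier_center [(0.71, [338.4, 145.0, 22.3, 20.7]), (0.65, [349.7, 216.9, 24.1, 23.8]), (0.6, [334.2, 179.2, 16.2, 20.1]), (0.54, [132.8, 189.5, 16.8, 17.2])]
carrier_y_center [(0.85, [293.6, 184.7, 17.8, 21.0]), (0.5, [386.4, 190.9, 21.5, 18.4])]
carrier_w_center [(0.78, [313.2, 180.8, 14.1, 22.9])]
reel_mid [(0.53, [160.9, 193.3, 10.0, 11.9])]
pedal_tread [(0.82, [190.3, 174.5, 19.5, 34.4]), (0.45, [293.0, 185.4, 17.6, 23.6])]
flux_mid [(0.45, [130.7, 189.3, 18.1, 17.8])]
screws_mid [(0.4, [182.6, 161.3, 9.2, 9.6])]
cleaner_mid [(0.47, [303.5, 217.5, 14.8, 16.8])]
```

```bash
python3 - <<'E'
import cv2
a=cv2.imread('pics/top0.png')[120:280,100:440]
cv2.imwrite('pics/top0z.png',cv2.resize(a,None,fx=2.35,fy=2.35,interpolation=cv2.INTER_CUBIC))
a=cv2.imread('pics/scene0.png')
cv2.imwrite('pics/scene0z.png',cv2.resize(a,(800,600),interpolation=cv2.INTER_CUBIC))
E
```

```text
(no output)
```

View pics/top0z.png

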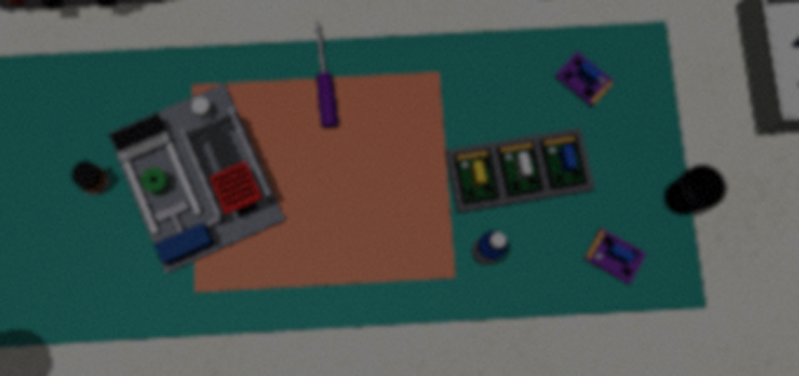

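View pics/scene0z.png

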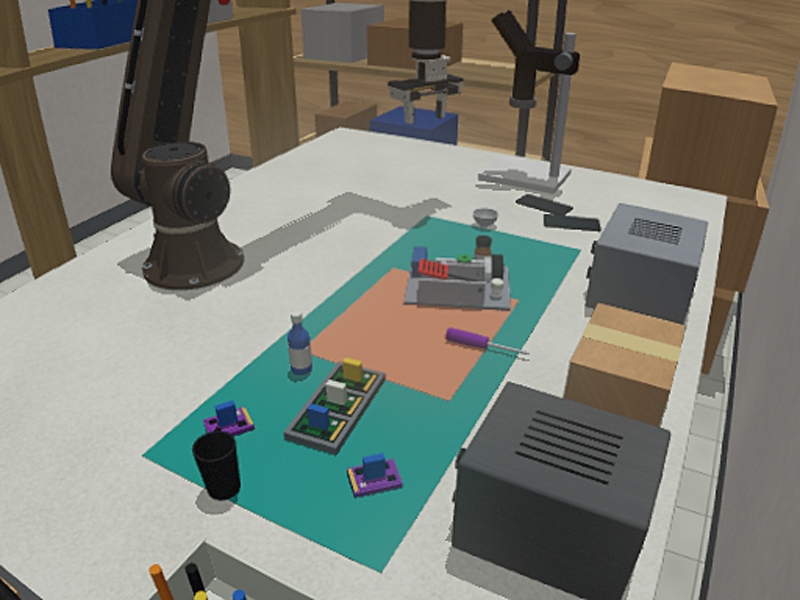

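View pics/wrist0.png

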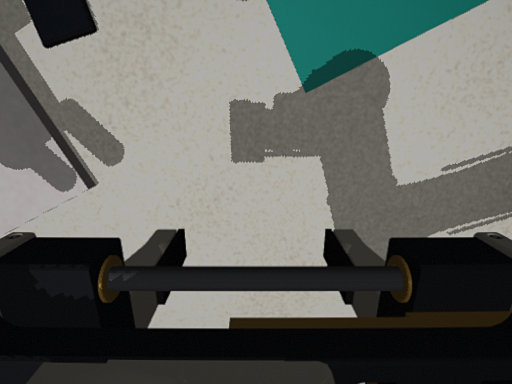

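```bash
python3 - <<'E'
from h import *
f=grab('top')
Z=lambda u,v,z: np.round(atz(f,u/2.35+100,v/2.35+120,z),3)
for n,u,v,z in [('dTL',110,135,.01),('dTR',228,87,.01),('dBR',284,215,.01),('dBL',165,270,.01),('reel',154,180,.044),('tTL',450,152,.016),('tTR',580,132,.016),('tBR',592,188,.016),('tBL',458,210,.016),('bluetab',570,157,.05),('white',523,162,.05),('yel',480,173,.05),('tread',237,187,.069),('flux',88,176,.055),('screw',201,105,.045),('cleaner',497,240,.12),('driver',327,100,.01),('cup',710,180,.085)]:
    print(n,Z(u,v,z))
E
```

```text
dTL [0.647 0.316 0.01 ]
dTR [0.709 0.147 0.01 ]
dBR [0.518 0.073 0.01 ]
dBL [0.45  0.239 0.01 ]
reel [0.57  0.246 0.044]
tTL [ 0.594 -0.165  0.016]
tTR [ 0.613 -0.351  0.016]
tBR [ 0.531 -0.358  0.016]
tBL [ 0.51  -0.169  0.016]
bluetab [ 0.569 -0.324  0.05 ]
white [ 0.566 -0.259  0.05 ]
yel [ 0.554 -0.199  0.05 ]
tread [0.549 0.13  0.069]
flux [0.578 0.333 0.055]
screw [0.673 0.18  0.045]
cleaner [ 0.451 -0.202  0.12 ]
driver [0.682 0.005 0.01 ]
cup [ 0.52  -0.494  0.085]
```

```bash
cat > plan.py <<'E'
import sys
from h import *
def go(x,y,z,yaw,n=None,start=None):
    s=readout.get_state(); p=np.array(s['eef_pos']);y0=s['ee_rot'][2]
    if start is not None: p=np.array(start[:3]);y0=start[3]
    d=np.array([x,y,z])-p; dy=(yaw-y0+np.pi)%(2*np.pi)-np.pi
    m=max(np.linalg.norm(d)/.058,abs(dy)/.17); n=n or int(np.ceil(m))
    print('n',n,'d',d.round(4),'dyaw',round(dy,3), 'rp',np.round(s['ee_rot'][:2],4),'p',p.round(4),'yaw',round(y0,4))
    rows=[]
    for i in range(n):
        a=y0+dy*i/n; w=d/n
        ex=np.array([np.cos(a),np.sin(a),0]);ey=np.array([np.sin(a),-np.cos(a),0])
        rows.append('%.2f %.2f %.2f %.3f'%(100*w@ex,100*w@ey,-100*w[2],-dy/n))
    print('; '.join(rows))
if __name__=='__main__':
    a=list(map(float,sys.argv[1:])); go(*a[:4],n=int(a[4]) if len(a)>4 else None)
E
python3 plan.py .575 .235 .2 -1.20 9
```

```text
n 9 d [ 0.2742 -0.3693 -0.0266] dyaw 0.833 rp [3.1416 0.    ] p [0.3008 0.6043 0.2266] yaw -2.0326
2.32 -4.56 0.30 -0.093; 2.73 -4.32 0.30 -0.093; 3.11 -4.05 0.30 -0.093; 3.48 -3.75 0.30 -0.093; 3.81 -3.41 0.30 -0.093; 4.11 -3.04 0.30 -0.093; 4.37 -2.65 0.30 -0.093; 4.60 -2.24 0.30 -0.093; 4.78 -1.80 0.30 -0.093
```

Emit:
{"op": "apply_moves", "data": {"deltas": "2.32 -4.56 0.3 -0.093; 2.73 -4.32 0.3 -0.093; 3.11 -4.05 0.3 -0.093; 3.48 -3.75 0.3 -0.093; 3.81 -3.41 0.3 -0.093; 4.11 -3.04 0.3 -0.093; 4.37 -2.65 0.3 -0.093; 4.6 -2.24 0.3 -0.093; 4.78 -1.8 0.3 -0.093; 0 0 0 0", "gripper": 0, "squeeze": 15}}

```text
t: 1.95
eef_pos: [0.5771, 0.2324, 0.1991]
ee_rot: [3.141, -0.001, -1.198]
force: [-0.2, 0.1, -1.0]
width: 0.0434
```

```bash
python3 - <<'E'
from h import *
f=grab('wrist','w1')
for q in['dock','reel_mid','pedal_tread','flux_mid','screws_mid']:
    print(q,[(round(d['conf'],2),d['extent']) for d in viewer.silhouettes('wrist',q)][:4])
s=readout.get_state();print(s['t'],s['eef_pos'],s['ee_rot'],s['width'])
E
```

```text
dock [(0.79, [209.8, 87.7, 160.0, 178.4])]
reel_mid [(0.6, [225.5, 162.6, 32.0, 29.9])]
pedal_tread [(0.93, [303.0, 152.6, 49.2, 90.7]), (0.18, [2.5, 108.6, 41.1, 59.8])]
flux_mid [(0.76, [146.8, 121.9, 50.4, 36.4]), (0.74, [0.2, 105.9, 43.6, 62.4])]
screws_mid [(0.84, [315.7, 104.6, 28.7, 24.3]), (0.36, [210.4, 90.1, 160.0, 174.6])]
2.25 [0.57522052 0.23629456 0.19977532] [-3.14127421e+00  1.43385974e-04 -1.19445313e+00] 0.04404494031501991
```

View pics/w1.png

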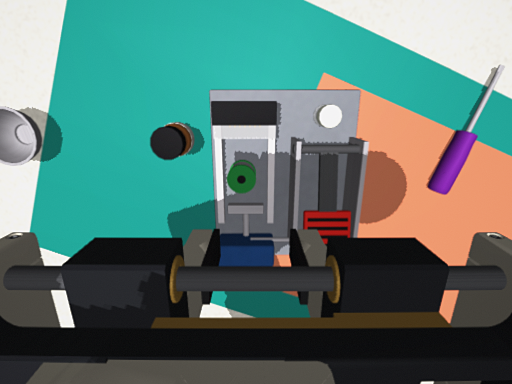

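```bash
python3 - <<'E'
import cv2
a=cv2.imread('pics/w1.png')[80:250,195:385]
cv2.imwrite('pics/w1z.png',cv2.resize(a,None,fx=3.5,fy=3.5,interpolation=cv2.INTER_CUBIC))
E
```

```text
(no output)
```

View pics/w1z.png

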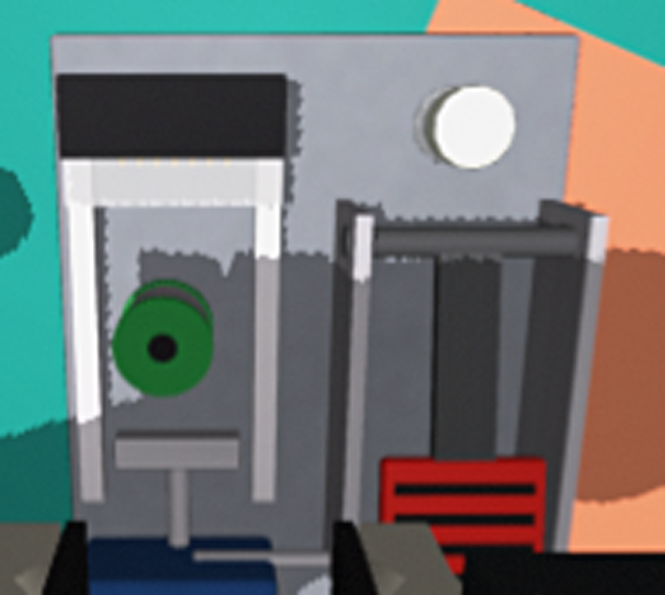

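```bash
cat > dockfit.py <<'E'
from h import *
from scipy.optimize import least_squares
f=grab('wrist')
Q=lambda u,v,z: atz(f,u/3.5+195,v/3.5+80,z)[:2]
# (u,v,z,x or None,y or None)
C=[(53,36,.01,.1,.082),(579,37,.01,.1,-.098),(172,157,.04,.0605,.040),(95,207,.022,None,.068),(103,500,.022,None,.068),(256,207,.022,None,.012),(254,500,.022,None,.012),(373,218,.06,.045,-.0215),(590,218,.06,.045,-.0885)]
def res(p,full=False):
    c,s=np.cos(p[2]),np.sin(p[2]);o=[]
    for u,v,z,x,y in C:
        d=Q(u,v,z)-p[:2];l=np.array([c*d[0]+s*d[1],-s*d[0]+c*d[1]])
        if x is not None:o.append(l[0]-x)
        if y is not None:o.append(l[1]-y)
    return np.array(o)
r=least_squares(res,[.58,.2,.37],loss='soft_l1',f_scale=.002);p=r.x
print(p, (res(p)*1000).round(1))
c,s=np.cos(p[2]),np.sin(p[2]);W=lambda x,y:(p[0]+c*x-s*y,p[1]+s*x+c*y)
print('load',W(.0025,.04),'tread',W(-.063,-.055))
t=Q(163,342,.044);print('reel',t,'dock',(np.array([[c,s],[-s,c]])@(t-p[:2])))
t=Q(178,450,.03);print('pusher',(np.array([[c,s],[-s,c]])@(t-p[:2])))
fl=atz(f,168,141,.055)[:2];print('flux',fl,(np.array([[c,s],[-s,c]])@(fl-p[:2])))
E
python3 dockfit.py
```

```text
[0.58654634 0.2104375  0.37696574] [-0.3 -1.1 -0.4  1.3  1.2  0.1 -0.7  0.1  0.3 -0.6 -0.2 -0.1 -0.1  0.7]
load (np.float64(0.5741467621566365), np.float64(0.2485491812469198)) tread (np.float64(0.5482153817904758), np.float64(0.13610891482823198))
reel [0.57230498 0.25172931] dock [0.00195815 0.0436348 ]
pusher [-0.04157666  0.03947271]
flux [0.58400874 0.34088309] [0.04565773 0.12222055]
```

```bash
python3 -c "
from plan import *
go(.5723,.2517,.1,-1.194,3)
go(.5723,.2517,.027,-1.194,3,start=[.5723,.2517,.1,-1.194])"
```

```text
n 3 d [-0.0029  0.0154 -0.0998] dyaw 0.0 rp [-3.1412e+00  1.0000e-04] p [0.5752 0.2363 0.1998] yaw -1.1943
-0.51 -0.10 3.33 -0.000; -0.51 -0.10 3.33 -0.000; -0.51 -0.10 3.33 -0.000
n 3 d [ 0.     0.    -0.073] dyaw 0.0 rp [-3.1412e+00  1.0000e-04] p [0.5723 0.2517 0.1   ] yaw -1.194
0.00 0.00 2.43 -0.000; 0.00 0.00 2.43 -0.000; 0.00 0.00 2.43 -0.000
```

Emit:
{"op": "apply_moves", "data": {"deltas": "-0.51 -0.1 3.33 0; -0.51 -0.1 3.33 0; -0.51 -0.1 3.33 0; 0 0 2.4 0; 0 0 2.4 0; 0 0 1.5 0; 0 0 1 0; 0 0 0 0", "gripper": -0.25}}

```text
t: 3.3
eef_pos: [0.5726, 0.2507, 0.0264]
ee_rot: [3.141, -0.0, -1.195]
force: [-0.1, -0.1, 0.5]
width: 0.0549
```

Emit:
{"op": "apply_moves", "data": {"deltas": "0 0 0 0; 0 0 0 0; 0 0 0 0; 0 0 0 0; 0 0 0 0; 0 0 0 0", "gripper": 1, "squeeze": 20}}

```text
t: 4.05
eef_pos: [0.5733, 0.2507, 0.0274]
ee_rot: [-3.141, -0.0, -1.195]
force: [0.1, -1.2, 5.9]
width: 0.0332
```

```bash
python3 -c "
from plan import *
go(.52,-.03,.12,-1.194,6,start=[.5730,.2507,.12,-1.194])"
```

```text
n 6 d [-0.053  -0.2807  0.    ] dyaw 0.0 rp [-3.1406 -0.    ] p [0.573  0.2507 0.12  ] yaw -1.194
4.03 2.54 -0.00 -0.000; 4.03 2.54 -0.00 -0.000; 4.03 2.54 -0.00 -0.000; 4.03 2.54 -0.00 -0.000; 4.03 2.54 -0.00 -0.000; 4.03 2.54 -0.00 -0.000
```

Emit:
{"op": "apply_moves", "data": {"deltas": "0 0 -1 0; 0 0 -2.5 0; 0 0 -3 0; 0 0 -3 0; 0 0 0 0"}}

```text
t: 4.68
eef_pos: [0.5741, 0.2517, 0.1247]
ee_rot: [-3.137, 0.001, -1.195]
force: [0.3, 0.4, -0.8]
width: 0.0334
```

Emit:
{"op": "apply_moves", "data": {"deltas": "4.03 2.54 0 0; 4.03 2.54 0 0; 4.03 2.54 0 0; 4.03 2.54 0 0; 4.03 2.54 0 0; 4.03 2.54 0 0; 0 0 0 0; 0 0 4 0; 0 0 2 0; 0 0 0 0"}}

```text
t: 5.92
eef_pos: [0.5183, -0.03, 0.0599]
ee_rot: [3.138, 0.001, -1.195]
force: [0.6, -0.2, -0.5]
width: 0.0335
```

```bash
python3 - <<'E'
from h import *
f=grab('wrist','w2')
s=readout.get_state();print(s['t'],s['eef_pos'],s['ee_rot'],s['width'],s['force'])
E
```

```text
5.975 [ 0.51933563 -0.02981089  0.06115677] [ 3.13975125e+00  9.23723054e-05 -1.19501699e+00] 0.03327553228728393 [ 0.56393735  0.59587964 -0.76227156]
```

View pics/w2.png

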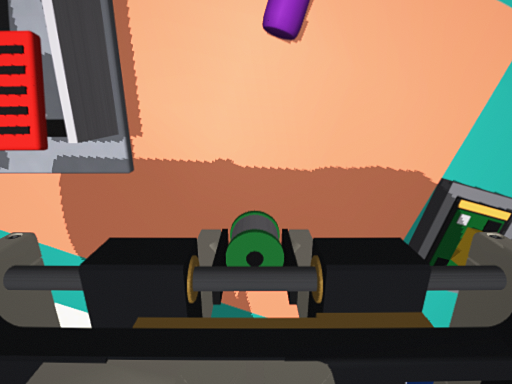

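Reel is held upright between the jaws (255,240), clear bench below. Lower to TCP z ≈ 0.017.

Emit:
{"op": "apply_moves", "data": {"deltas": "0 0 2 0; 0 0 1.2 0; 0 0 0.6 0; 0 0 0.4 0; 0 0 0.2 0; 0 0 0 0"}}

```text
t: 6.72
eef_pos: [0.5198, -0.0302, 0.0178]
ee_rot: [-3.141, -0.0, -1.196]
force: [-0.2, 0.3, -1.1]
width: 0.0335
```

Emit:
{"op": "apply_moves", "data": {"deltas": "0 0 0.1 0; 0 0 0 0; 0 0 0 0"}}

```text
t: 7.1
eef_pos: [0.5199, -0.0301, 0.0174]
ee_rot: [-3.141, -0.0, -1.195]
force: [-1.2, 1.3, 4.7]
width: 0.0333
```

Contact (z force up 4.7 N). Release slowly.

Emit:
{"op": "apply_moves", "data": {"deltas": "0 0 0 0; 0 0 0 0; 0 0 0 0; 0 0 0 0; 0 0 -1 0; 0 0 -4 0; 0 0 -5 0; 0 0 -5 0", "gripper": -0.3}}

```text
t: 8.1
eef_pos: [0.5194, -0.0303, 0.1689]
ee_rot: [-3.141, -0.0, -1.195]
force: [1.5, 0.7, -0.9]
width: 0.0574
```

```bash
python3 -c "
from plan import *
go(.57,-.262,.2,-1.47,6)"
```

```text
n 6 d [ 0.0506 -0.2317  0.0311] dyaw -0.275 rp [-3.1413e+00 -1.0000e-04] p [ 0.5194 -0.0303  0.1689] yaw -1.1955
3.90 0.63 -0.52 0.046; 3.93 0.45 -0.52 0.046; 3.94 0.27 -0.52 0.046; 3.95 0.09 -0.52 0.046; 3.95 -0.09 -0.52 0.046; 3.94 -0.27 -0.52 0.046
```

Emit:
{"op": "apply_moves", "data": {"deltas": "3.9 0.63 -0.52 0.046; 3.93 0.45 -0.52 0.046; 3.94 0.27 -0.52 0.046; 3.95 0.09 -0.52 0.046; 3.95 -0.09 -0.52 0.046; 3.94 -0.27 -0.52 0.046; 0 0 0 0", "gripper": 0.1}}

```text
t: 8.98
eef_pos: [0.5702, -0.2642, 0.1984]
ee_rot: [-3.141, -0.0, -1.475]
force: [-0.0, 0.3, -0.8]
width: 0.0394
```

```bash
python3 - <<'E'
from h import *
f=grab('wrist','w3'); g=grab('top','top3')
s=readout.get_state();print(s['t'],s['eef_pos'],s['ee_rot'],s['width'],s['force'])
for q in['tray','carrier_center','cleaner_mid']:
    print(q,[(round(d['conf'],2),d['extent']) for d in viewer.silhouettes('wrist',q)][:4])
a=cv2.imread('pics/w3.png')[60:250,120:400]
cv2.imwrite('pics/w3z.png',cv2.resize(a,None,fx=2.8,fy=2.8,interpolation=cv2.INTER_CUBIC))
E
```

```text
9.075 [ 0.5697312  -0.26207786  0.19801872] [ 3.14141486e+00  2.45771217e-04 -1.47248070e+00] 0.03968675408467068 [-0.02910631 -0.43698891 -0.09483247]
tray [(0.96, [172.8, 137.5, 157.4, 76.3]), (0.35, [280.1, 149.5, 45.4, 56.5])]
carrier_center [(0.81, [318.2, 36.0, 70.8, 76.7]), (0.63, [280.2, 148.2, 42.1, 54.0])]
cleaner_mid []
```

View pics/w3.png

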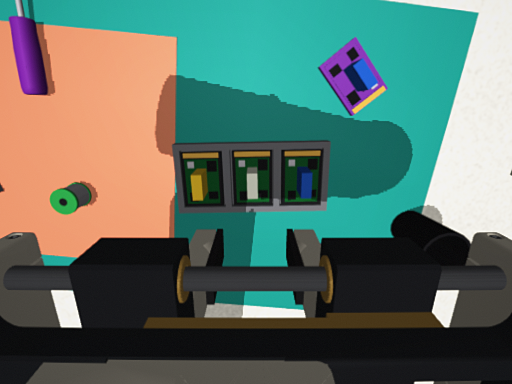

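View pics/w3z.png

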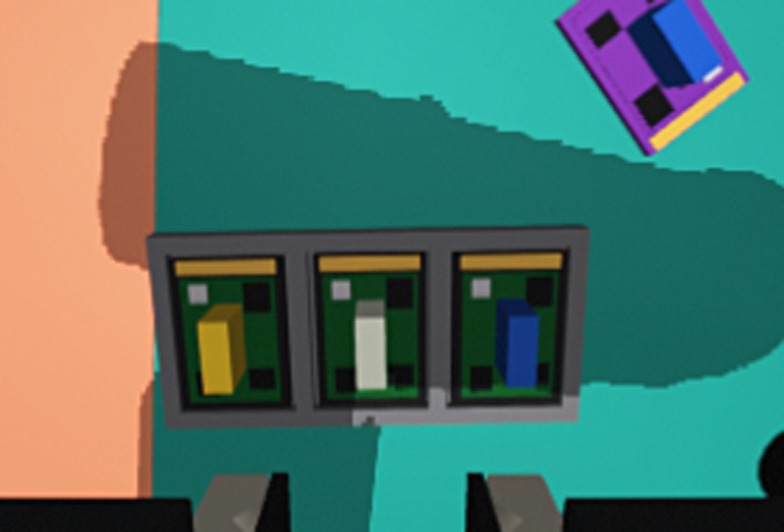

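```bash
python3 - <<'E'
from h import *
from scipy.optimize import least_squares
f=grab('wrist')
Q=lambda u,v,z: atz(f,u/2.8+120,v/2.8+60,z)[:2]
C=[(148,236,.045,.097),(588,228,.045,-.097),(578,420,-.045,-.097),(168,427,-.045,.097)]
def res(p):
    c,s=np.cos(p[2]),np.sin(p[2]);o=[]
    for u,v,x,y in C:
        d=Q(u,v,.016)-p[:2];o+=[c*d[0]+s*d[1]-x,-s*d[0]+c*d[1]-y]
    return np.array(o)
r=least_squares(res,[.56,-.26,.1]);p=r.x;print(p,(r.fun*1000).round(1))
c,s=np.cos(p[2]),np.sin(p[2]);M=np.array([[c,s],[-s,c]])
for n,u,v in[('blue',523,351),('bT',522,316),('bB',524,386),('white',370.5,352),('yellow',216.5,356)]:
    t=Q(u,v,.052);print(n,t,M@(t-p[:2]))
for n,u,v in[('brassL',460,261),('brassR',561,260)]:
    t=Q(u,v,.0165);print(n,t,M@(t-p[:2]))
E
```

```text
[ 0.56504358 -0.25825573  0.11996926] [-0.4 -1.1 -0.6  1.4  0.4  0.6  0.5 -1. ]
blue [ 0.57221042 -0.32033926] [-0.00031493 -0.06249504]
bT [ 0.58659622 -0.31765394] [ 0.01428884 -0.06155073]
bB [ 0.55741659 -0.32310519] [-0.01533347 -0.06347053]
white [ 0.56552488 -0.2586324 ] [ 0.00043275 -0.00043157]
yellow [ 0.55750982 -0.19628704] [-6.30932697e-05  6.24249283e-02]
brassL [ 0.60075918 -0.29431114] [ 0.03114371 -0.04007076]
brassR [ 0.60570269 -0.33836383] [ 0.03077939 -0.08439847]
```

```bash
python3 -c "
from plan import *
go(.5722,-.3203,.12,-1.453,3)"
```

```text
n 3 d [ 0.0022 -0.0594 -0.0781] dyaw 0.017 rp [-3.1414e+00  1.0000e-04] p [ 0.57   -0.2609  0.1981] yaw -1.4704
1.98 0.13 2.60 -0.006; 1.98 0.14 2.60 -0.006; 1.97 0.15 2.60 -0.006
```

Emit:
{"op": "apply_moves", "data": {"deltas": "1.98 0.13 2.6 -0.006; 1.98 0.14 2.6 -0.006; 1.97 0.15 2.6 -0.006; 0 0 3 0; 0 0 2 0; 0 0 0 0; 0 0 0 0"}}

```text
t: 10.15
eef_pos: [0.5729, -0.321, 0.0709]
ee_rot: [-3.141, -0.001, -1.453]
force: [-0.8, -0.2, -0.0]
width: 0.0395
```

```bash
python3 - <<'E'
from h import *
f=grab('wrist','w4')
s=[readout.get_state()]
print(s[0]['t'],s[0]['eef_pos'],s[0]['ee_rot'],s[0]['width'],s[0]['force'])
E
```

```text
10.2 [ 0.57304935 -0.32106746  0.07126353] [-3.13991558e+00 -8.74761253e-04 -1.45270162e+00] 0.03931373864148531 [ 0.18379909 -0.21765996  0.29107998]
```

View pics/w4.png

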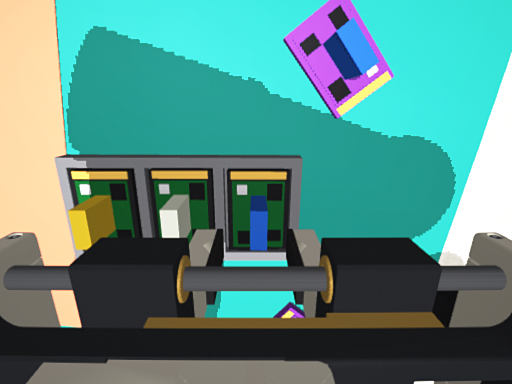

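```bash
python3 - <<'E'
from h import *
f=grab('wrist','w4b')
a=cv2.imread('pics/w4b.png')[150:270,180:340]
cv2.imwrite('pics/w4z.png',cv2.resize(a,None,fx=4.5,fy=4.5,interpolation=cv2.INTER_CUBIC))
p=readout.get_state()['eef_pos']
print(p,proj(f,[p[0],p[1],.052]),proj(f,[.5722,-.3203,.052]))
E
```

```text
[ 0.57304857 -0.32114337  0.0713194 ] [254.9244306  229.38035234] [253.5828525  230.35309999]
```

View pics/w4z.png

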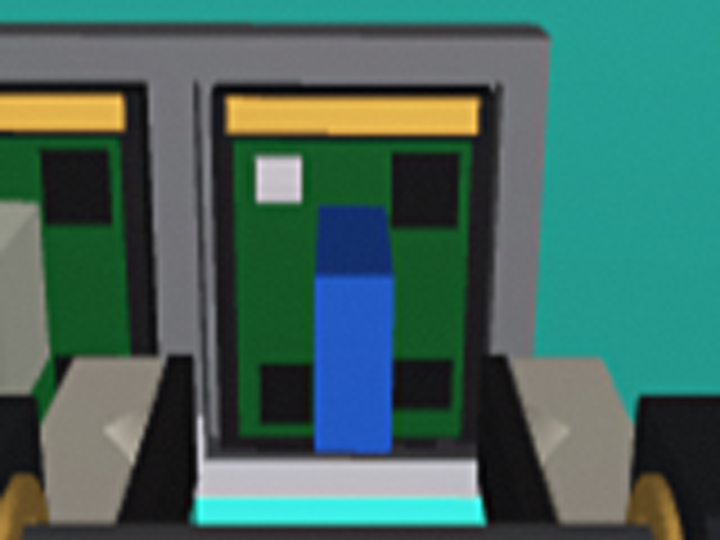

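Emit:
{"op": "apply_moves", "data": {"deltas": "0.22 0 1 0; 0 0 2 0; 0 0 1.2 0; 0 0 0.4 0; 0 0 0 0"}}

```text
t: 10.88
eef_pos: [0.5725, -0.3235, 0.0238]
ee_rot: [3.141, -0.0, -1.454]
force: [0.8, 0.6, 0.8]
width: 0.0396
```

```bash
python3 - <<'E'
from h import *
f=grab('wrist','w5')
a=cv2.imread('pics/w5.png')[150:270,180:340]
cv2.imwrite('pics/w5z.png',cv2.resize(a,None,fx=4.5,fy=4.5,interpolation=cv2.INTER_CUBIC))
E
```

```text
(no output)
```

View pics/w5z.png

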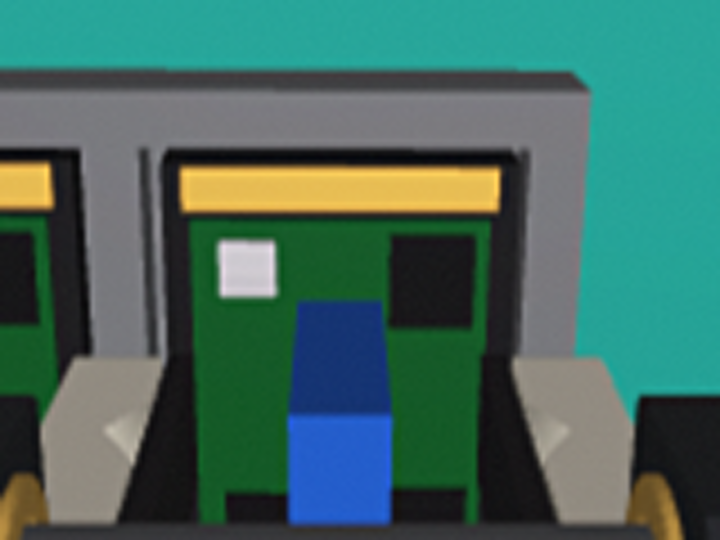

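Emit:
{"op": "apply_moves", "data": {"deltas": "0 0 0 0; 0 0 0 0; 0 0 0 0; 0 0 0 0; 0 0 0 0; 0 0 0 0", "gripper": 1, "squeeze": 25}}

```text
t: 11.68
eef_pos: [0.5725, -0.3235, 0.0241]
ee_rot: [-3.141, -0.0, -1.454]
force: [-0.6, -0.1, 2.5]
width: 0.0118
```

Emit:
{"op": "apply_moves", "data": {"deltas": "0 0 -0.4 0; 0 0 -0.8 0; 0 0 -1.2 0; 0 0 -2 0; 0 0 -3 0; 0 0 -3 0; 0 0 -1 0; 0 0 0 0"}}

```text
t: 12.68
eef_pos: [0.5727, -0.3234, 0.1386]
ee_rot: [-3.14, -0.0, -1.454]
force: [0.7, -0.3, -1.6]
width: 0.0117
```

```bash
python3 - <<'E'
from h import *
f=grab('wrist','w6')
s=readout.get_state();print(s['t'],s['eef_pos'],s['ee_rot'],s['width'],s['force'])
E
```

```text
12.725 [ 0.57205299 -0.32313083  0.1373837 ] [ 3.14135930e+00  5.34378108e-04 -1.45382784e+00] 0.011636242620013351 [ 0.25815436 -0.46705679 -0.64618977]
```

View pics/w6.png

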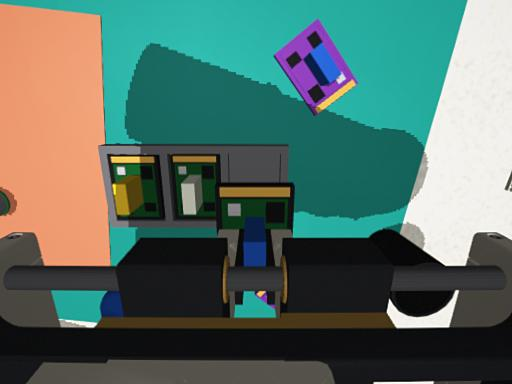

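```bash
python3 - <<'E'
from h import *
f=grab('wrist','w6')
a=cv2.imread('pics/w6.png')[170:270,190:330]
cv2.imwrite('pics/w6z.png',cv2.resize(a,None,fx=5,fy=5,interpolation=cv2.INTER_CUBIC))
s=readout.get_state();p=s['eef_pos'];y=s['ee_rot'][2]
ex=np.array([np.cos(y),np.sin(y),0]);ey=np.array([np.sin(y),-np.cos(y),0])
for a,b in [(-25,-35),(25,-35)]:
    q=proj(f,p+ex*a/1e3+ey*b/1e3+[0,0,-.008]);print((q-[190,170])*5)
for b in(-15,):
  for a in(-6,6):
    print('tab',(proj(f,p+ex*a/1e3+ey*b/1e3+[0,0,.028])-[190,170])*5)
q=proj(f,p+[0,0,-.008]-ey*.035);q2=proj(f,p+[0,0,-.008]-ey*.036);print('px/mm',(q2-q)*5)
E
```

```text
[123.74531769  77.69083024]
[524.15410248  78.03802631]
tab [266.28986355 355.68697122]
tab [381.19272366 355.80668605]
px/mm [ 7.46290167e-03 -7.72819215e+00]
```

View pics/w6z.png

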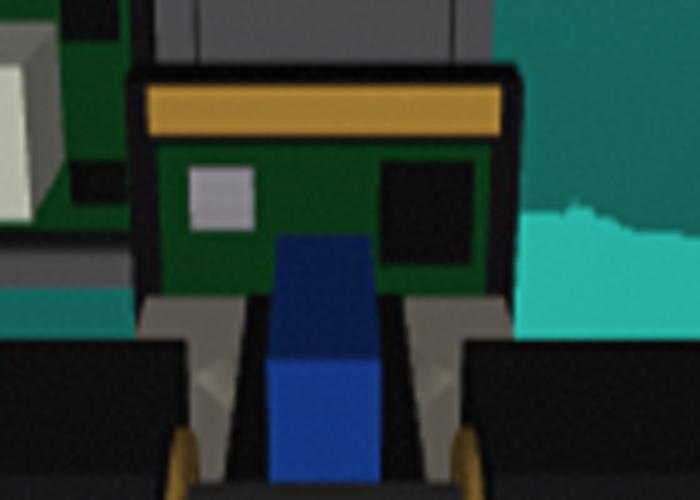

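```bash
python3 -c "
from plan import *
go(.5741,.2485,.15,-1.194,12)"
```

```text
n 12 d [0.0024 0.5716 0.0132] dyaw 0.26 rp [3.1403e+00 9.0000e-04] p [ 0.5717 -0.3231  0.1368] yaw -1.4539
-4.73 -0.58 -0.11 -0.022; -4.71 -0.68 -0.11 -0.022; -4.70 -0.78 -0.11 -0.022; -4.68 -0.88 -0.11 -0.022; -4.66 -0.98 -0.11 -0.022; -4.64 -1.08 -0.11 -0.022; -4.61 -1.18 -0.11 -0.022; -4.59 -1.28 -0.11 -0.022; -4.56 -1.38 -0.11 -0.022; -4.53 -1.48 -0.11 -0.022; -4.49 -1.58 -0.11 -0.022; -4.46 -1.67 -0.11 -0.022
```

Emit:
{"op": "apply_moves", "data": {"deltas": "-4.73 -0.58 -0.11 -0.022; -4.71 -0.68 -0.11 -0.022; -4.7 -0.78 -0.11 -0.022; -4.68 -0.88 -0.11 -0.022; -4.66 -0.98 -0.11 -0.022; -4.64 -1.08 -0.11 -0.022; -4.61 -1.18 -0.11 -0.022; -4.59 -1.28 -0.11 -0.022; -4.56 -1.38 -0.11 -0.022; -4.53 -1.48 -0.11 -0.022"}}

```text
t: 14.02
eef_pos: [0.5726, 0.1542, 0.1475]
ee_rot: [3.139, -0.0, -1.233]
force: [0.9, -0.5, -0.8]
width: 0.0118
```

Emit:
{"op": "apply_moves", "data": {"deltas": "-4.49 -1.58 -0.11 -0.022; -4.46 -1.67 -0.11 -0.022; 0 0 0 0; 0 0 3 0; 0 0 2.5 0; 0 0 0 0; 0 0 0 0"}}

```text
t: 14.9
eef_pos: [0.5738, 0.2478, 0.0964]
ee_rot: [-3.142, -0.0, -1.19]
force: [-0.2, 0.2, -0.1]
width: 0.0119
```

```bash
python3 - <<'E'
from h import *
f=grab('wrist','w7')
s=readout.get_state();print(s['t'],s['eef_pos'],s['ee_rot'],s['width'],s['force'])
a=cv2.imread('pics/w7.png')[20:270,130:400]
cv2.imwrite('pics/w7z.png',cv2.resize(a,None,fx=2.4,fy=2.4,interpolation=cv2.INTER_CUBIC))
E
```

```text
14.95 [0.57410216 0.24812275 0.09697411] [-3.14046318e+00  2.21288250e-05 -1.18971586e+00] 0.01184354793002641 [ 0.48070718  0.22092799 -1.27195204]
```

View pics/w7z.png

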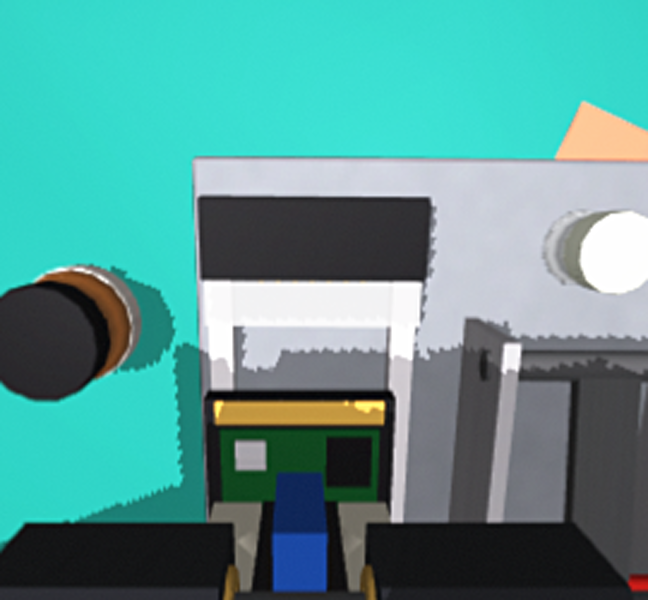

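```bash
python3 - <<'E'
from h import *
import cv2
a=cv2.imread('pics/w7.png')[130:230,205:315]
cv2.imwrite('pics/w7y.png',cv2.resize(a,None,fx=6,fy=6,interpolation=cv2.INTER_CUBIC))
E
```

```text
(no output)
```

View pics/w7y.png

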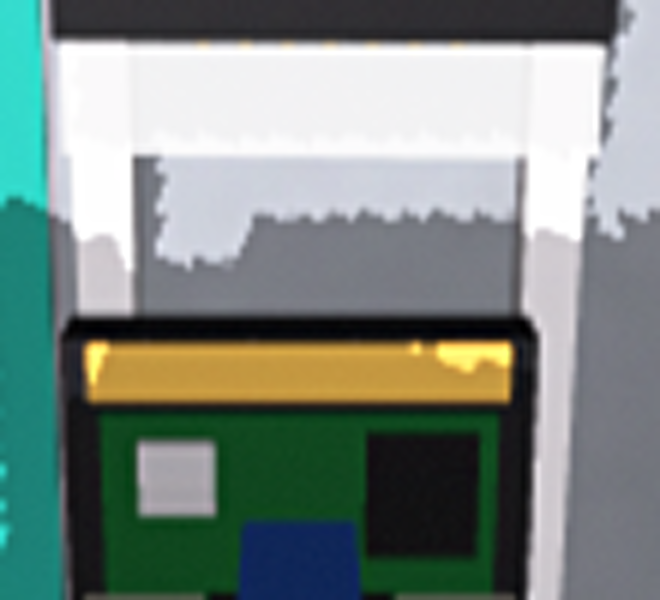

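```bash
python3 - <<'E'
from h import *
from scipy.optimize import least_squares
f=grab('wrist')
s=readout.get_state();print(s['eef_pos'],s['ee_rot'])
Q=lambda u,v,z: atz(f,u/6+205,v/6+130,z)[:2]
Z=lambda u,v,z: atz(f,u/2.4+130,v/2.4+20,z)[:2]
C=[(Z(193,158,.01),.1,.082),(Q(131,180,.022),None,.068),(Q(133,290,.022),None,.068),(Q(525,180,.022),None,.012),(Q(524,290,.022),None,.012),(Q(57,38,.04),.0605,None),(Q(613,42,.04),.0605,None),(Z(519,345,.06),.045,-.0215),(Q(335,157,.031),.045,None)]
def res(p):
    c,s=np.cos(p[2]),np.sin(p[2]);o=[]
    for q,x,y in C:
        d=q-p[:2];l=np.array([c*d[0]+s*d[1],-s*d[0]+c*d[1]])
        if x is not None:o.append(l[0]-x)
        if y is not None:o.append(l[1]-y)
    return np.array(o)
r=least_squares(res,[.58,.2,.37],loss='soft_l1',f_scale=.002);p=r.x;print(p,(res(p)*1e3).round(1))
c,s=np.cos(p[2]),np.sin(p[2]);W=lambda x,y:(p[0]+c*x-s*y,p[1]+s*x+c*y)
print('load',W(.0025,.04),'tread',W(-.063,-.055),'toolyaw',p[2]-np.pi/2)
E
```

```text
[0.57412922 0.24827422 0.09716691] [-3.14001974e+00  2.48197127e-04 -1.18969301e+00]
[0.58903622 0.20690377 0.37230887] [-0.7 -0.4 -0.   0.   0.3 -0.4  0.6  0.8 -0.3  0.5 -0.3]
load (np.float64(0.5768142608871685), np.float64(0.24507278947124117)) tread (np.float64(0.5503595434187161), np.float64(0.13275450100643077)) toolyaw -1.1984874563563361
```

```bash
python3 -c "
from plan import *
go(.5766,.2451,.055,-1.198,3,start=[.5741,.2482,.097,-1.190])"
```

```text
n 3 d [ 0.0025 -0.0031 -0.042 ] dyaw -0.008 rp [-3.14e+00  2.00e-04] p [0.5741 0.2482 0.097 ] yaw -1.19
0.13 -0.04 1.40 0.003; 0.13 -0.04 1.40 0.003; 0.13 -0.04 1.40 0.003
```

Emit:
{"op": "apply_moves", "data": {"deltas": "0.13 -0.04 1.4 0.003; 0.13 -0.04 1.4 0.003; 0.13 -0.04 1.4 0.003; 0 0 0 0; 0 0 0 0"}}

```text
t: 15.62
eef_pos: [0.5762, 0.245, 0.054]
ee_rot: [3.142, -0.0, -1.198]
force: [-0.0, -0.0, -1.0]
width: 0.0118
```

```bash
python3 - <<'E'
from h import *
f=grab('wrist','w8')
s=readout.get_state();print(s['t'],s['eef_pos'],s['ee_rot'],s['width'],s['force'])
a=cv2.imread('pics/w8.png')[110:230,190:330]
cv2.imwrite('pics/w8z.png',cv2.resize(a,None,fx=5,fy=5,interpolation=cv2.INTER_CUBIC))
E
```

```text
15.675 [0.57634846 0.24516727 0.05435263] [-3.14105089e+00 -8.43298741e-06 -1.19836933e+00] 0.011897814635115217 [-0.14065558 -0.16278067 -0.54615491]
```

View pics/w8z.png

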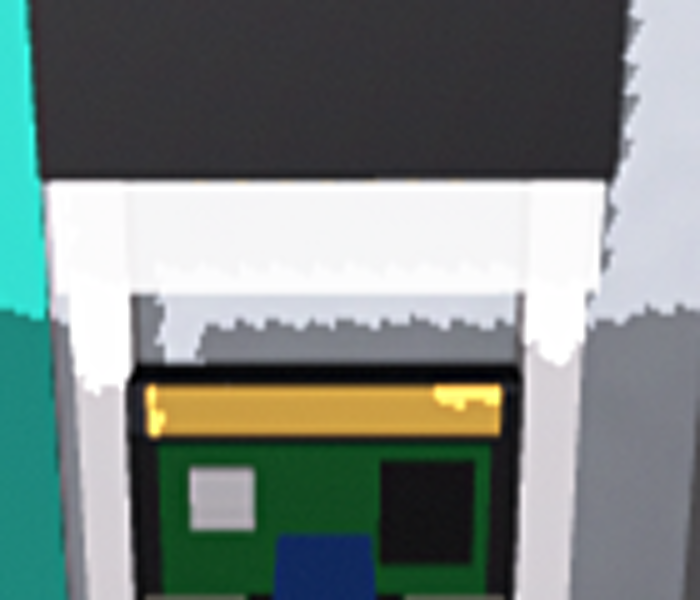

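Emit:
{"op": "apply_moves", "data": {"deltas": "0.03 0 0.8 0; 0 0 0.7 0; 0 0 0.5 0; 0 0 0.3 0; 0 0 0.2 0; 0 0 0 0; 0 0 0 0"}}

```text
t: 16.55
eef_pos: [0.5762, 0.2448, 0.0292]
ee_rot: [-3.141, 0.0, -1.199]
force: [0.3, -0.4, -1.2]
width: 0.0119
```

Emit:
{"op": "apply_moves", "data": {"deltas": "0 0 0.1 0; 0 0 0 0; 0 0 0 0"}}

```text
t: 16.92
eef_pos: [0.5761, 0.2447, 0.0281]
ee_rot: [-3.142, 0.0, -1.199]
force: [0.6, -0.4, -0.7]
width: 0.0121
```

Emit:
{"op": "apply_moves", "data": {"deltas": "0 0 0.06 0; 0 0 0 0; 0 0 0 0"}}

```text
t: 17.3
eef_pos: [0.5762, 0.2447, 0.0281]
ee_rot: [-3.141, -0.0, -1.198]
force: [-2.3, 0.0, 4.8]
width: 0.0115
```

Emit:
{"op": "apply_moves", "data": {"deltas": "0 0 0 0; 0 0 0 0; 0 0 0 0; 0 0 0 0; 0 0 -1 0; 0 0 -3 0; 0 0 -4 0; 0 0 -5 0; 0 0 0 0", "gripper": 0.1}}

```text
t: 18.42
eef_pos: [0.5786, 0.2462, 0.1632]
ee_rot: [-3.133, 0.002, -1.198]
force: [-0.9, -0.2, -0.7]
width: 0.0395
```

```bash
python3 - <<'E'
from h import *
f=grab('wrist','w9')
s=readout.get_state();print(s['t'],s['eef_pos'],s['ee_rot'],s['width'],s['force'])
a=cv2.imread('pics/w9.png')[60:250,140:400]
cv2.imwrite('pics/w9z.png',cv2.resize(a,None,fx=3,fy=3,interpolation=cv2.INTER_CUBIC))
E
```

```text
18.475 [0.57720974 0.24544305 0.16055884] [-3.13655406e+00  1.52797728e-03 -1.19850282e+00] 0.03985212559831183 [-0.63543967 -0.18812268 -0.72176537]
```

View pics/w9z.png

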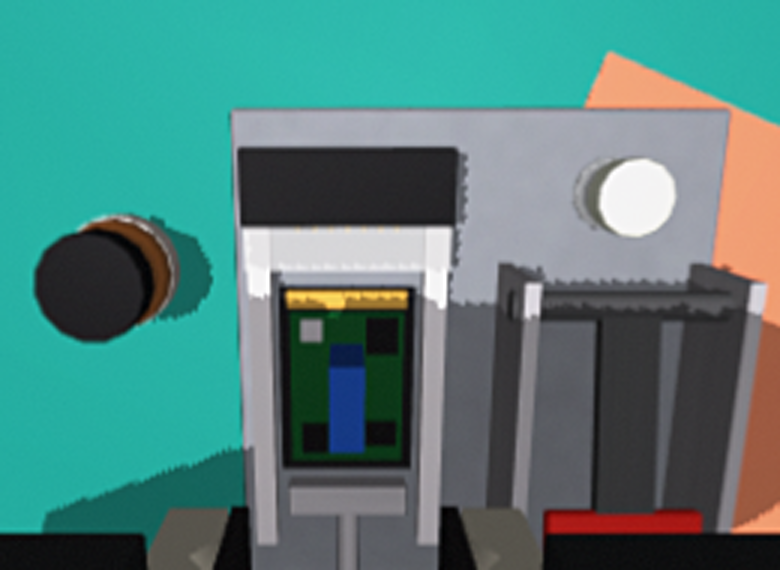

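```bash
python3 -c "
from plan import *
go(.5504,.1328,.12,-1.198,4)"
```

```text
n 4 d [-0.0268 -0.1126 -0.0406] dyaw 0.001 rp [-3.1366e+00  1.5000e-03] p [0.5772 0.2454 0.1606] yaw -1.1985
2.38 1.65 1.01 -0.000; 2.38 1.65 1.01 -0.000; 2.38 1.65 1.01 -0.000; 2.38 1.65 1.01 -0.000
```

Emit:
{"op": "apply_moves", "data": {"deltas": "2.38 1.65 1 0; 2.38 1.65 1 0; 2.38 1.65 1 0; 2.38 1.65 1 0; 0 0 0 0; 0 0 0 0; 0 0 0 0", "gripper": 1}}

```text
t: 19.35
eef_pos: [0.5496, 0.1327, 0.1175]
ee_rot: [-3.141, 0.0, -1.198]
force: [-0.5, 0.6, -0.2]
width: 0.0002
```

```bash
python3 - <<'E'
from h import *
f=grab('wrist','w10')
s=readout.get_state();print(s['t'],s['eef_pos'],s['ee_rot'],s['width'],s['force'])
a=cv2.imread('pics/w10.png')[60:260,140:380]
cv2.imwrite('pics/w10z.png',cv2.resize(a,None,fx=3,fy=3,interpolation=cv2.INTER_CUBIC))
g=grab('top','top10');a=cv2.imread('pics/top10.png')[140:250,110:260]
cv2.imwrite('pics/top10z.png',cv2.resize(a,None,fx=5,fy=5,interpolation=cv2.INTER_CUBIC))
E
```

```text
19.4 [0.54953856 0.13268131 0.11753462] [-3.14129328e+00  5.40813500e-05 -1.19794767e+00] 0.00029346251143936376 [ 0.26121479  0.39814035 -0.24730471]
```

View pics/w10z.png

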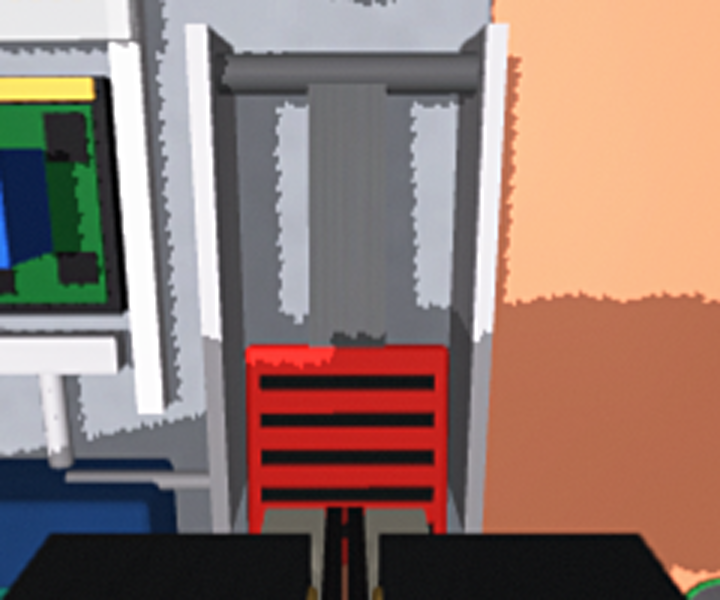

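Emit:
{"op": "apply_moves", "data": {"deltas": "0 0 2 0; 0 0 2 0; 0 0 1 0; 0 0 0.8 0; 0 0 0.7 0; 0 0 0.5 0; 0 0 0 0"}}

```text
t: 20.32
eef_pos: [0.5483, 0.1316, 0.0476]
ee_rot: [3.14, -0.0, -1.199]
force: [-5.9, -1.0, 8.1]
width: 0.0001
```

Emit:
{"op": "apply_moves", "data": {"deltas": "0 0 0.5 0; 0 0 0.4 0; 0 0 0.3 0; 0 0 0 0"}}

```text
t: 20.82
eef_pos: [0.5489, 0.1318, 0.0363]
ee_rot: [3.141, -0.0, -1.198]
force: [-6.4, -1.6, 10.5]
width: 0.0002
```

Emit:
{"op": "apply_moves", "data": {"deltas": "0 0 0.1 0; 0 0 0.1 0; 0 0 0 0; 0 0 0 0"}}

```text
t: 21.32
eef_pos: [0.549, 0.1319, 0.0345]
ee_rot: [3.141, -0.0, -1.198]
force: [-5.4, -1.7, 11.1]
width: 0.0005
```

Emit:
{"op": "apply_moves", "data": {"deltas": "0 0 0.1 0; 0 0 0.1 0; 0 0 0 0; 0 0 0 0"}}

```text
t: 21.82
eef_pos: [0.5492, 0.1319, 0.0337]
ee_rot: [-3.141, -0.0, -1.198]
force: [-10.4, -2.2, 21.4]
width: 0.0007
```

Emit:
{"op": "apply_moves", "data": {"deltas": "0 0 0.05 0; 0 0 0 0; 0 0 0 0; 0 0 0 0; 0 0 0 0; 0 0 0 0; 0 0 0 0; 0 0 0 0; 0 0 0 0; 0 0 0 0"}}

```text
t: 23.08
eef_pos: [0.5492, 0.1319, 0.0335]
ee_rot: [-3.141, -0.0, -1.198]
force: [-11.6, -1.5, 24.7]
width: 0.0008
```

```bash
python3 - <<'E'
from h import *
f=grab('wrist','w11')
s=readout.get_state();print(s['t'],s['eef_pos'],s['force'])
a=cv2.imread('pics/w11.png')[0:260,60:380]
cv2.imwrite('pics/w11z.png',cv2.resize(a,None,fx=2.3,fy=2.3,interpolation=cv2.INTER_CUBIC))
E
```

```text
23.125 [0.54919847 0.13189252 0.03351896] [-10.70478778  -2.41900386  25.1734681 ]
```

View pics/w11z.png

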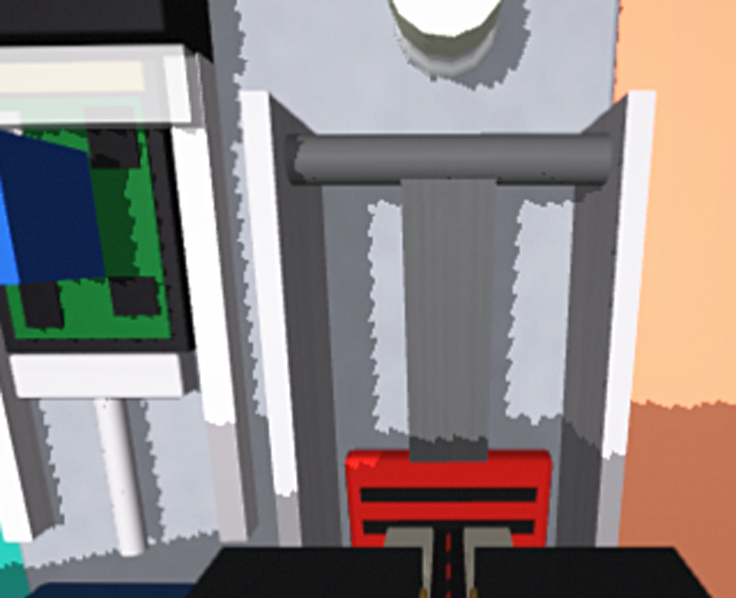

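Emit:
{"op": "apply_moves", "data": {"deltas": "0 0 0.1 0; 0 0 0 0; 0 0 0 0; 0 0 0 0; 0 0 0 0"}}

```text
t: 23.75
eef_pos: [0.5493, 0.1319, 0.0333]
ee_rot: [-3.141, -0.001, -1.197]
force: [-13.9, -2.0, 32.0]
width: 0.0004
```

Emit:
{"op": "apply_moves", "data": {"deltas": "0 0 -0.5 0; 0 0 -0.6 0; 0 0 -0.7 0; 0 0 -0.8 0; 0 0 -0.8 0; 0 0 -0.8 0; 0 0 -1 0; 0 0 -3 0; 0 0 -4 0; 0 0 -4 0"}}

```text
t: 25.0
eef_pos: [0.5488, 0.1318, 0.1931]
ee_rot: [3.141, 0.0, -1.199]
force: [1.4, 0.5, 1.1]
width: 0.0001
```

```bash
python3 -c "
from plan import *
go(.5766,.2351,.19,-1.198,4)"
```

```text
n 4 d [ 0.0278  0.1033 -0.0031] dyaw 0.001 rp [3.1406 0.    ] p [0.5488 0.1318 0.1931] yaw -1.1986
-2.15 -1.59 0.08 -0.000; -2.15 -1.59 0.08 -0.000; -2.15 -1.59 0.08 -0.000; -2.15 -1.59 0.08 -0.000
```

Emit:
{"op": "apply_moves", "data": {"deltas": "-2.15 -1.59 0 0; -2.15 -1.59 0 0; -2.15 -1.59 0 0; -2.15 -1.59 0 0; 0 0 0 0; 0 0 0 0"}}

```text
t: 25.75
eef_pos: [0.577, 0.2356, 0.1912]
ee_rot: [3.14, -0.0, -1.198]
force: [0.0, 0.2, 0.1]
width: 0.0007
```

```bash
python3 - <<'E'
from h import *
f=grab('wrist','w12')
s=readout.get_state();print(s['t'],s['eef_pos'],s['force'])
a=cv2.imread('pics/w12.png')[60:260,150:400]
cv2.imwrite('pics/w12z.png',cv2.resize(a,None,fx=3,fy=3,interpolation=cv2.INTER_CUBIC))
g=grab('scene','scene12')
a=cv2.imread('pics/scene12.png')
cv2.imwrite('pics/scene12z.png',cv2.resize(a,(800,600),interpolation=cv2.INTER_CUBIC))
E
```

```text
25.8 [0.57701213 0.23519981 0.19146625] [-0.29952578 -0.52296722  1.19052934]
```

View pics/w12z.png

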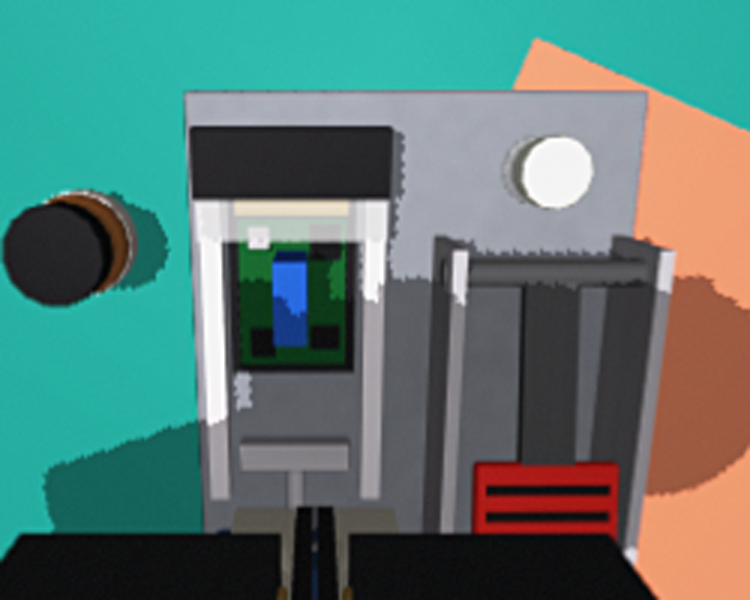

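View pics/scene12z.png

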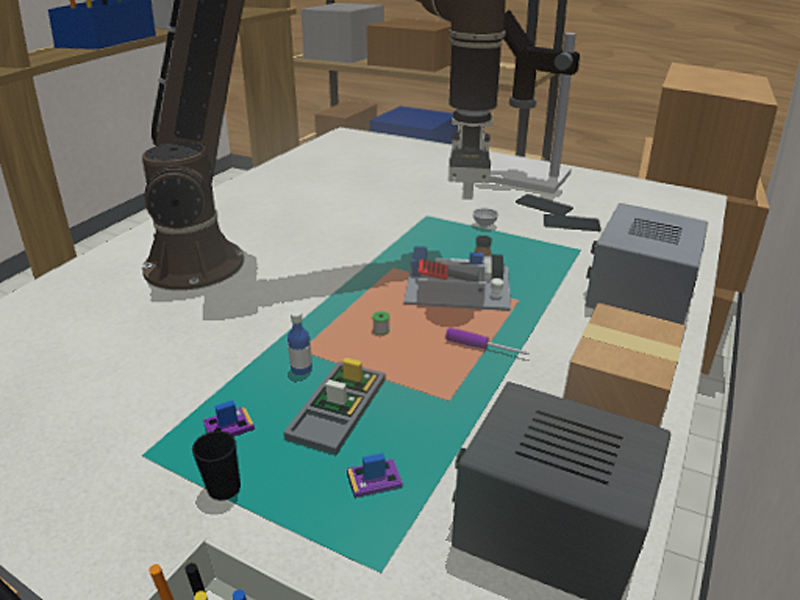

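```bash
python3 - <<'E'
from h import *
f=grab('wrist')
Q=lambda u,v,z: atz(f,u/3+150,v/3+60,z)[:2]
d=np.array([np.cos(.3725),np.sin(.3725)])
b=Q(292,199,.04)@d
for n,u,v,z in[('hood',292,241,.031),('rearL',240,371,.02),('rearR',352,371,.02),('pusher',294,443,.03),('deckfront',415,92,.01),('tabfront',291,262,.056)]:
    print(n,round((Q(u,v,z)@d-b)*1e3+60.5,1))
E
```

```text
hood 44.4
rearL -9.7
rearR -9.7
pusher -37.5
deckfront 98.7
tabfront 39.9
```

```bash
python3 -c "
from station import job
print(job.job_done())"
```

```text
the job is handed in; nothing more can be done
None
```

The job is done and handed in at about 26 s of the 72 s allowed.

**What I did**
1. I lifted the green reel out of the lane and stood it upright on the orange mat on the bench, at about (0.52, -0.03). That is clear of the dock and tray.
2. I lifted the blue-tab carrier out of its pocket by the tab, lowered it into the lane until I felt contact, and let go. Its brass edge faces the contact block.
3. I pressed the pedal to its stop with the shut fingers. The force rose sharply from 11 N to about 25–32 N with almost no further travel. I held it there for about 2 s and let it come all the way up.

**Last checks**
- **Carrier:** it lies flat and straight. Its rear edge measures at dock x ≈ -9.7 mm, so the contact edge is at about 60.3 mm against the block face at 60.5 mm.
- **Pedal and pusher:** the pusher is back near its rest position, and the pedal looks fully up.
- **Everything else:** the reel is upright, and the other two carriers and the bystanders look unmoved.

**What disagreed**
- The first dock measurement, taken from higher up, was 3–4 mm off a closer one. The first carrier measurement was about 2 mm off. I used the closer measurements for gripping and placing the carrier.
- At the end the pusher measured -37.5 mm against its nominal -40 mm. The face height I assumed for it was a guess, so I put this down to measuring error.

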